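# Hang up the lacquer pots and sanding blocks, then start the fan

## Robot

A 6-joint arm with a two-finger parallel gripper is mounted at the origin on the work surface. World frame = base frame: x ahead of the robot, y to its left, z up, the work surface at z = 0. Lengths are in m, angles in rad, forces in N, time in s.
With the tool pointing down it reaches from about 0.3 to 0.875 m from the base axis. Payload 6.4 kg.
Tool frame: the origin (TCP) lies midway between the tips of the shut fingers; the grasp point (between the pads) lies 19 mm behind it; z points along the fingers, y is the line along which they close (so a half turn about z gives the same grasp; the last joint's range is limited). The gripper opens to 85 mm and grips with 20 to 120 N. Pads are 22 mm wide; open, the fingers measure 114 mm over their backs; the gripper's body (76 mm by 85 mm) begins 54 mm behind the grasp point. The pads swing forward as they close: fully open they stand 13 mm farther back than shut.
Start: joints at [-1.54, 0.181, 1.607, -0, 1.354, -0.206], TCP at [0.135, -0.559, 0.231] pointing down, gripper open.
Joint ranges: [-2.99, 2.99], [-0.89, 2.07], [0.3, 2.58], [-1.14, 4.28], [0, 2.63], [-3.12, 3.12]. Speed limits (rad/s): [2.57, 2.57, 3.01, 3.14, 3.14, 3.14].

## Interface

Orientations are given as a unit quaternion [w, x, y, z].
In Python, from bench import status, camera, ctrl gives the robot as it stands. The module is installed in compiled form; this text tells all that it offers.
- The arm moves only by the shell command python3 -m handwheel 'ROWS'. ROWS is JSON, a list that holds one entry, the list of rows, each a list of 7 numbers: the opening, from -1 (shut) to 1 (fully open), then the shift along the tool's x, y, z in cm, then the turn, a rotation vector about the tool's x, y, z in degrees. A call has 1 to 10 rows; each row is the pose to reach, as a shift and turn from the pose commanded when the call began, along the tool's axes at that moment; what a row does not reach only later rows make up. A row lasts 1/8 s, in which the tool goes at most 62.5 mm and 10.7 degrees, less where a joint would pass 70% of its speed; a pose out of reach is approached as far as the arm can. A call with a gripper value outside its range is refused whole. The fingers move at their own pace and stop on an object; the grip force is fixed at half the most. Time passes only in rows, so rows that repeat a pose let the fingers close. It gives the time, the measured TCP pose, the force, the opening and the grip force at its end, in the units of the state.
- status.get_obs(): the state, without advancing time (a new reading comes with each control period).
- camera(name): name is "side" or "top"; returns a dict with "frame" (384x512x3 uint8, blue, green, red), "depth" (384x512 float32, m along the optical axis (not along the pixel's ray), 0 where there is no reading), "fx", "fy", "cx", "cy" (pixels), "extrinsics" (4x4, takes a point from camera to world coordinates). Camera axes: x right, y down, z forward; pixel columns grow to the right and rows downward; lengths in m; the calibration is good to about 2 mm. A picture is of the moment at which its call begins.
- ctrl.hand_in(): hands the job in; it is judged then, once.
The state is a dict: "time_s": time; "q": joint angles; "dq": joint speeds; "joint_efforts": joint torques, N m; "eef_pos": TCP position; "eef_rot": TCP orientation; "wrist_force": force on the tool from outside, world axes, zero at the start; "torque": the same for the moment, N m; "opening": opening from 0.0 (shut) to 1.0 (fully open); "grasp_force": force on a finger pad.
Only numpy, scipy, OpenCV 4.12 (cv2) and the standard library are available. Lean on these libraries where they do the work, as an engineer would, in place of code of your own. Each camera call takes 0.05 s, during which the arm holds its last target. There are 200 camera calls.

## Task

Clear the guitar maker's finishing bench: clip every lacquer pot into a snap hook of its own, by pushing its ring in through the sprung gate so that it hangs on the hook's fixed front bar with the gate snapped shut behind it, and hang every sanding block by its eye on a peg of its own, in any order. Only when all of them are hanging, push the fan switch fully over to on. Do not knock over the pots or the jar.

Things in the scene. Friction and masses are not known exactly. Their poses are not given: they have to be found in the camera images.
- pot0: Closed steel lacquer pot, 350 g, may be absent. Tin 66 mm wide, lid top 56 mm up; on the lid an upright steel ring, on the ring a wooden grip 26 (x) by 20 (y) by 38 mm tall, 108 to 146 mm above the underside. Origin: centre of the underside, z up. The ring lies in the pot's xz plane (its hole opens along y). The same after a half turn.
- pot1: Another pot like pot0, may be absent.
- pot2: Another pot like pot0, may be absent.
- pot0_ring (a point): Centre of pot0's ring, 83 mm above its underside. The ring is an octagon of 8 mm round bar, hole 36 mm, outside 52 mm.
- pot1_ring (a point): Centre of pot1's ring.
- pot2_ring (a point): Centre of pot2's ring.
- block0: Sanding block, 300 g, may be absent: wooden base 50 (x) by 80 (y) by 26 mm, with an upright flat fin 16 mm thick (x) and up to 50 mm wide (y) on its middle. The fin has a 30 mm eye (hole along x) and above it a grip 34 mm wide (y), 107 to 140 mm above the underside. Origin: centre of the underside, z up. The same after a half turn.
- block1: Another sanding block like block0, may be absent.
- block2: Another sanding block like block0, may be absent.
- block0_eye (a point): Centre of the eye in block0's fin, 82 mm above its underside. 30 mm wide and high, upper corners cut off.
- block1_eye (a point): Centre of the eye in block1's fin.
- block2_eye (a point): Centre of the eye in block2's fin.
- hook0_seat (a point): Point on the axis of the fixed front bar of snap hook 0, at its dip. Three steel snap hooks lie flat (level), 150 mm above the table, reaching from a wooden batten towards the robot, 110 mm apart. Axes: x towards the batten (its face 58 mm on, top 8 mm higher, 350 mm long), y along it (hooks 0, 1, 2 in +y order), z up.
- hook1_seat (a point): The same point on snap hook 1, the middle one. Each hook is a level closed loop of 10 mm rod; measured from this point on centre lines it spans y -21 to +51 mm, x 0 to 46 mm. Its front side (x = 0) is half fixed bar, y -21 to +13 mm with a slight dip at 0, half sprung gate, y +14 to +51 mm; the loop is 3 mm higher than the dip.
- hook2_seat (a point): The same point on snap hook 2. A ring hung on this point has its centre about 13 mm below it, one side inside the loop, the other in front of it, the bar through its hole and the ring's hole along y.
- gate0 (a joint): Gate of snap hook 0: 0 = shut, grows to 1.25 rad as its free end is pressed inward (to +x of the hook). It turns about an upright pivot at x = 0, y = +51 mm from the hook's seat point; free end 36 mm from the pivot, next to the fixed bar. A light spring (1 to 3 N at the free end) always shuts it; it cannot open outward.
- gate1 (a joint): Gate of snap hook 1.
- gate2 (a joint): Gate of snap hook 2.
- peg0_seat (a point): Point on the axis of peg 0, 152 mm above the table. Three round wooden pegs, 12 mm thick, 110 mm apart, point from a batten towards the robot (-x of this point), rising about 6 degrees outward. Free end 41 mm from this point in -x, 3 mm higher. Axes: x to the batten (53 mm on, top 6 mm higher, 350 mm long), y along it, z up.
- peg1_seat (a point): The same point on peg 1, the middle one (pegs 0, 1, 2 in +y order).
- peg2_seat (a point): The same point on peg 2. The eye of a hung block has its centre about 9 mm below the peg's axis.
- fan (a joint): Fan switch: an 80 mm toggle lever with a 26 mm ball on its end, on a grey block 70 x 50 x 25 mm fixed to the table. 0 to 0.15 rad = off, leaning to the block's -x (roughly to the robot); 0.5 upright; 1.0 = fully on, leaning to +x. Pivot 22 mm above the table over the block's middle. It stays where it is left; about 1 N moves it.
- fan_base: Block of the fan switch; origin at the centre of its underside, x horizontal, the way the lever goes on; the lever swings in its xz plane.
- jar: Amber glass jar 64 mm wide, 80 mm tall, origin at its underside; not part of the job.

How it is judged:
By the outcome, as a careful person would: the job done as asked, in the order asked, and still so for the second after the job is handed in, with the robot touching nothing.
Of pot0, pot1, pot2 only 2 to 3 are there at a start; the rules pass over those that are not, and their reading is None.
Of block0, block1, block2 only 2 to 3 are there at a start; the rules pass over those that are not, and their reading is None.
At some moment in a run one of pot0, pot1, pot2 may be knocked a few centimetres aside while the robot is not near it.
It also fails if it takes over 210 s, if anything falls off the work surface, if the arm or the gripper's body presses on something with over 40 N, if the wrist force passes 120 N, or if a joint passes its speed limit or range.

## Working session

There is one attempt and no reset: what is moved stays moved. The work goes in short steps, Python scripts to look and compute and a shell command to move; the robot and the scene stay as the last step left them, time stands still between calls to the robot, and variables do not carry over. Pictures are saved under pics/ and viewed, at most 14 in all, crops included, and the job is handed in when it is done.

```bash
mkdir -p pics; ls
cat > h.py <<'E'
import numpy as np, cv2
from bench import status, camera, ctrl
def shot(n):
    c=camera(n); np.savez('/tmp/%s.npz'%n,**c); return c
def pts(c):
    d=c['depth']; v,u=np.indices(d.shape)
    P=np.stack([(u-c['cx'])/c['fx']*d,(v-c['cy'])/c['fy']*d,d],-1)
    E=c['extrinsics']; return P@E[:3,:3].T+E[:3,3]
E
python3 - <<'E'
from h import *
for n in('top','side'):
    c=shot(n); cv2.imwrite('pics/%s0.png'%n,c['frame'] if 0 else cv2.resize(c['frame'],(800,600)))
    print(n,c['fx'],c['cx'],c['cy'],np.round(c['extrinsics'],3).tolist())
o=status.get_obs(); print(o)
E
```

```text
pics
top 485.855862335832 257.0670581680534 193.97045678698203 [[-0.014, -0.991, 0.135, 0.32], [-1.0, 0.012, -0.02, 0.009], [0.018, -0.135, -0.991, 1.612], [0.0, 0.0, 0.0, 1.0]]
side 403.68739300024237 253.61950804200748 187.77373982685816 [[-0.72, -0.367, 0.588, -0.167], [-0.693, 0.391, -0.605, 0.742], [-0.008, -0.844, -0.536, 0.782], [0.0, 0.0, 0.0, 1.0]]
{'time_s': 0.1, 'q': array([-1.54029769e+00,  1.81478483e-01,  1.60787210e+00,  1.07687366e-05,
        1.35382562e+00, -2.06333690e-01]), 'dq': array([ 0.00065385, -0.00188972, -0.0025296 , -0.00168258, -0.00037607,
        0.00063144]), 'joint_efforts': array([ 3.85986696e-04, -4.45875299e+01, -3.52238238e+01, -1.96797523e-04,
        4.12941357e-03,  4.11471657e-07]), 'eef_pos': array([ 0.13489548, -0.55845236,  0.23048501]), 'eef_rot': array([-7.88254067e-04,  9.92996822e-01,  1.18138417e-01,  7.47580488e-05]), 'wrist_force': array([ 0.44028444, -0.6843528 , -0.39418012]), 'torque': array([-0.00127764, -0.06036947,  0.00606067]), 'grasp_force': 0.0, 'opening': 0.9953717551588438}
```

View pics/top0.png

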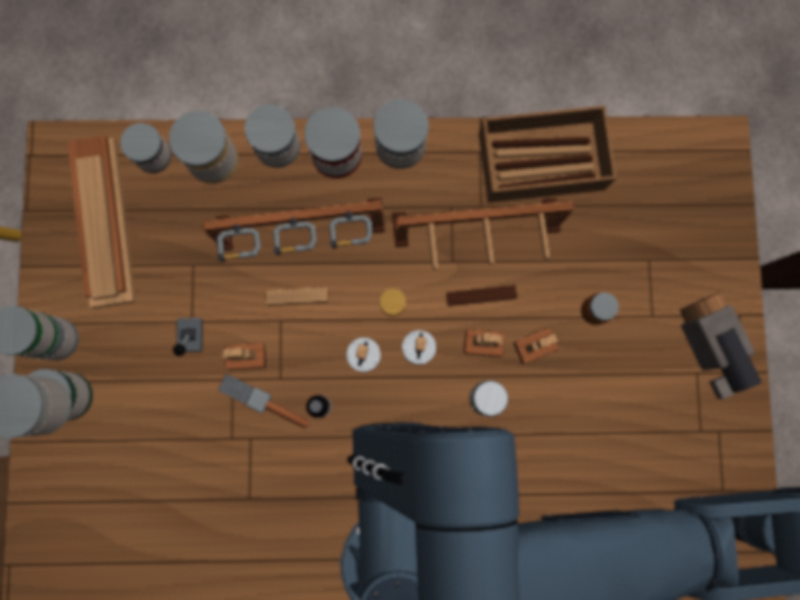

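View pics/side0.png

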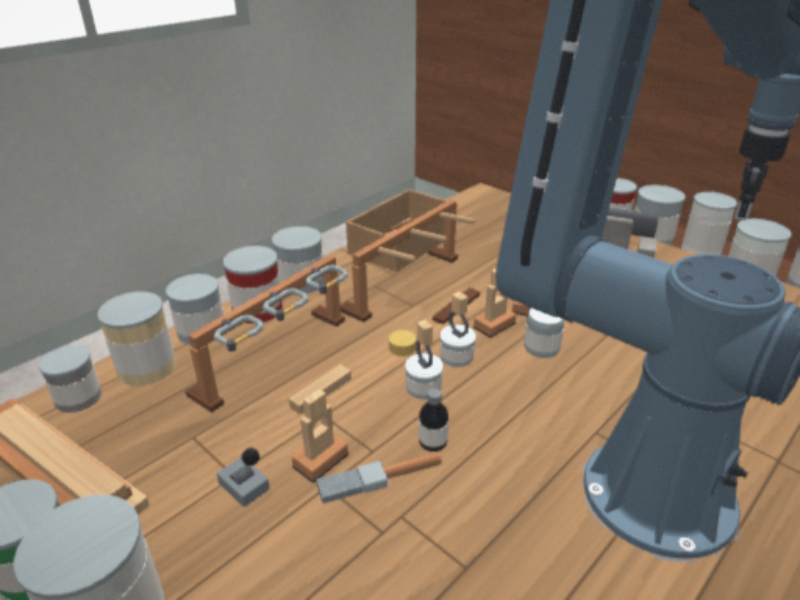

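The top view shows two pots at about (362,355) and (419,347), and three blocks at (243,355), (485,342) and (538,345). Hooks 2, 1, 0 are at about (235,243), (295,237), (351,231), pegs 2, 1, 0 at (435,245), (490,240), (545,235), and the fan switch at (188,335). The side view agrees with this.

```bash
cat >> h.py <<'E'
S=800/512
def load(n):
    z=np.load('/tmp/%s.npz'%n); return {k:z[k] for k in z}
def cloud(names=('top','side')):
    out=[]
    for n in names:
        P=pts(load(n)); ok=load(n)['depth']>0; out.append(P[ok])
    return out
def pca(Q):
    m=Q.mean(0); w,v=np.linalg.eigh(np.cov(Q.T)); a=np.degrees(np.arctan2(v[1,1],v[0,1]))%180
    return np.round(m*1000,1), np.round(a,1), np.round(np.sqrt(w)*1000,1)
def ray(c,u,v,z):
    d=c['extrinsics'][:3,:3]@np.array([(u-c['cx'])/c['fx'],(v-c['cy'])/c['fy'],1]); o=c['extrinsics'][:3,3]
    return o+d*(z-o[2])/d[2]
E
cat > m.py <<'E'
from h import *
T=load('top'); C=cloud()
for name,u,v,z in [('potA',362,352,.14),('potB',419,344,.14),('blkA',240,353,.13),('blkB',488,340,.13),('blkC',542,343,.13)]:
    p=ray(T,u/S,v/S,z)[:2]
    for n,c in zip('ts',C):
        Q=c[np.hypot(*(c[:,:2]-p).T)<.05]
        for lo,hi in ((.015,.035),(.045,.062),(.066,.105),(.11,.15)):
            q=Q[(Q[:,2]>lo)&(Q[:,2]<hi)]
            if len(q)>8:
                r=cv2.minAreaRect((q[:,:2]*1000).astype(np.float32))
                print(name,n,lo,len(q),*pca(q[:,:2]),'rect',np.round(r[0],1),np.round(r[1],1),round(r[2],1),'ztop',round(np.percentile(q[:,2],95),3))
for name,(u0,u1,v0,v1) in {'hooks':(200,390,195,262),'pegs':(390,580,195,270)}.items():
    P=pts(T)[int(v0/S):int(v1/S),int(u0/S):int(u1/S)].reshape(-1,3)
    print(name,np.histogram(P[:,2],np.arange(0,.2,.01))[0])
    q=P[(P[:,2]>.135)]
    im=np.zeros((300,420),np.uint8); 
    # image top-down: col=(ymax-y) mm, row=(xmax-x)
    o=q[:,:2].max(0); print('max xy',o)
    rc=((o-q[:,:2])*1000).astype(int)
    vis=np.zeros((400,800,3),np.uint8)
    for (r,cc),z in zip(rc,q[:,2]):
        cv2.circle(vis,(cc*2,r*2),2,(int(255*np.clip((z-.135)/.04,0,1)),255,120),-1)
    cv2.imwrite('pics/%s1.png'%name,vis)
E
python3 m.py
```

```text
potA t 0.045 264 [428.1  57.2] 77.3 [18.3 19.3] rect [429.6  58.1] [66.  65.6] 44.3 ztop 0.061
potA t 0.066 18 [423.3  59.4] 161.4 [ 2.4 19.8] rect [428.8  58.1] [ 7.4 49.1] 72.0 ztop 0.103
potA t 0.11 59 [428.3  57.7] 163.6 [5.8 7.8] rect [429.1  57.8] [19.5 26.2] 72.4 ztop 0.15
potA s 0.015 109 [410.7  83.1] 45.3 [ 7.4 19.4] rect [410.8  77. ] [64.1 29.1] 47.2 ztop 0.034
potA s 0.045 289 [421.3  70.1] 23.2 [17.5 18.6] rect [426.3  63.7] [66.8 67.9] 69.0 ztop 0.06
potA s 0.066 75 [424.4  64.9] 162.4 [ 2.3 19.1] rect [424.4  64. ] [ 9.6 51.8] 72.8 ztop 0.103
potA s 0.11 139 [421.5  67.4] 13.0 [5.8 8. ] rect [424.6  64.5] [20.3 26.7] 70.8 ztop 0.149
potB t 0.045 264 [441.9 -55.7] 77.1 [18.2 19.4] rect [442.9 -56. ] [64.6 67.7] 89.7 ztop 0.06
potB t 0.066 15 [432.7 -54.2] 173.7 [ 2.4 17. ] rect [442.1 -55.3] [ 6.7 47.2] 84.5 ztop 0.104
potB t 0.11 61 [441.7 -55.6] 179.0 [5.7 8. ] rect [442.4 -55.3] [18.4 26.5] 88.5 ztop 0.149
potB s 0.015 117 [424.2 -30.9] 37.0 [ 6.9 18.4] rect [425.5 -36.5] [64.4 29.6] 43.3 ztop 0.034
potB s 0.045 240 [434.8 -43.2] 4.4 [17.8 18.3] rect [440.2 -50.8] [
[... 1606 characters left out ...]
2.1 -172.5] [10.7 19.6] 55.0 ztop 0.141
blkC t 0.015 255 [ 443.3 -298.9] 110.5 [16.4 23.1] rect [ 444.8 -302.9] [49.8 77.7] 21.7 ztop 0.033
blkC t 0.066 16 [ 437.1 -282.6] 17.6 [2.2 5.2] rect [ 437.6 -282.4] [ 9.2 14.8] 76.0 ztop 0.102
blkC t 0.11 72 [ 443.7 -301.5] 114.2 [ 4.6 11.4] rect [ 444.  -301.1] [15.8 41.3] 20.9 ztop 0.146
blkC s 0.015 48 [ 436.2 -261.8] 16.5 [ 3.1 11.3] rect [ 433.9 -263.3] [40.2 13.4] 12.9 ztop 0.029
hooks [1806  102   16   14   11    8   12    9    6   14   15    9   18   43
  118 1023  367    0    0]
max xy [0.72319093 0.36684058]
pegs [2496  197   56   32   33   21   15   13   14   12   13   15   14   47
  115  703  302    0    0]
max xy [0.72082494 0.00902986]
```

View pics/hooks1.png

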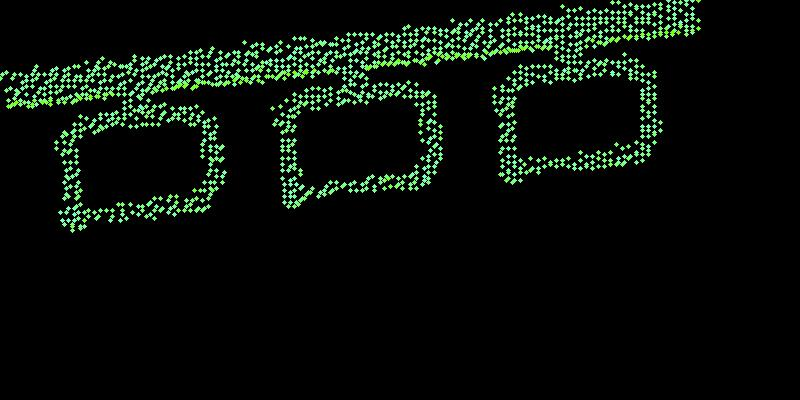

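View pics/pegs1.png

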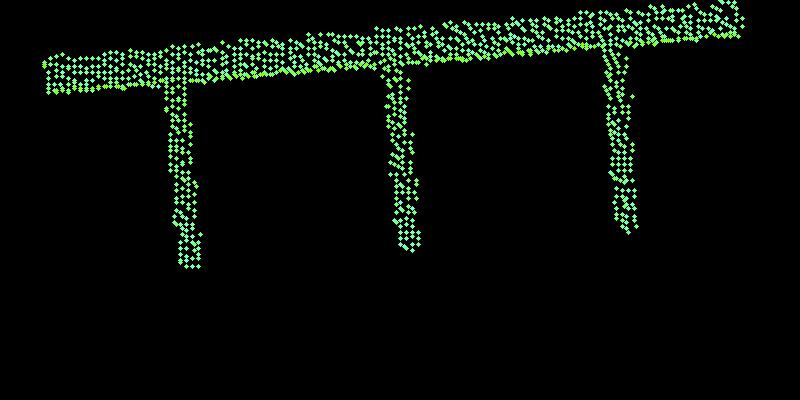

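The plots show three hook loops, each about 72 mm wide, and three pegs, with the battens at roughly 6° yaw. Next I fit them numerically.

```bash
cat >> h.py <<'E'
from scipy.spatial.transform import Rotation as R
def Rz(a):
    a=np.radians(a); return np.array([[np.cos(a),-np.sin(a)],[np.sin(a),np.cos(a)]])
def go(x,y,z,yaw):
    """print shift (cm) / turn (deg) in tool axes from present pose to TCP at x,y,z (mm), tool down, tool x at yaw deg"""
    o=status.get_obs(); q=o['eef_rot']; A=R.from_quat(q[[1,2,3,0]])
    B=R.from_euler('z',yaw,degrees=True)*R.from_euler('x',180,degrees=True)
    s=A.inv().apply(np.array([x,y,z])/1000-o['eef_pos'])*100
    print('shift',np.round(s,2),'turn',np.round((A.inv()*B).as_rotvec(degrees=True),1),'t',round(o['time_s'],1))
def me():
    o=status.get_obs(); q=o['eef_rot']; A=R.from_quat(q[[1,2,3,0]]).as_matrix()
    print('TCP',np.round(o['eef_pos']*1000,1),'yaw',round(np.degrees(np.arctan2(A[1,0],A[0,0])),1),'tilt',np.round(A[:2,2],3),'open',round(float(o['opening']),3),'gf',round(float(o['grasp_force']),1),'F',np.round(o['wrist_force'],1),'t',round(o['time_s'],2))
E
python3 - <<'E'
from h import *
C=cloud()
for name,ylo,yhi in (('hooks',.005,.375),('pegs',-.37,.012)):
  for n,c in zip('ts',C):
    q=c[(c[:,2]>.135)&(c[:,2]<.175)&(c[:,0]>.55)&(c[:,0]<.76)&(c[:,1]>ylo)&(c[:,1]<yhi)]
    q=q*1000
    # batten front edge: guess angle 5.5, iterate by using points near max x
    a=5.5
    for _ in range(3):
        L=q[:,:2]@Rz(a)          # local coords x,y of frame rotated by a
        bins=np.arange(L[:,1].min(),L[:,1].max(),6); xs=[];ys=[]
        for b in bins:
            m=(L[:,1]>=b)&(L[:,1]<b+6)
            if m.sum()>1: xs.append(L[m,0].max()); ys.append(b+3)
        f=np.polyfit(ys,xs,1); a-=np.degrees(np.arctan(f[0]))
    L=q[:,:2]@Rz(a); X=L[:,0].max()
    print(name,n,len(q),'x-axis yaw',round(a,2),'y range',L[:,1].min(),L[:,1].max())
    back=np.median(xs)
    F=L[L[:,0]<back-50]; z=q[L[:,0]<back-50,2]
    # cluster by y
    o=np.argsort(F[:,1]); F=F[o]; z=z[o]; cut=np.where(np.diff(F[:,1])>18)[0]+1
    for g,zz in zip(np.split(F,cut),np.split(z,cut)):
        if len(g)<10: continue
        lo,hi=g.min(0),g.max(0)
        if name=='hooks':
            s=np.array([lo[0]+5,(lo[1]+hi[1])/2-15])
        else: s=np.array([lo[0]+41,np.median(g[:,1])])
        w=Rz(a)@s
        print('  n',len(g),'lo',lo.round(1),'hi',hi.round(1),'z med',np.median(zz).round(1),'seat world',w.round(1))
T=load('top'); 
for n in('top','side'):
    c=load(n); P=pts(c); m=(P[...,2]>.015)&(P[...,2]<.12)&(np.hypot(P[...,0]-.46,P[...,1]-.39)<.07)
    q=P[m]*1000
    for lo,hi in((15,32),(35,120)):
        k=q[(q[:,2]>lo)&(q[:,2]<hi)]
        if len(k)>5: r=cv2.minAreaRect(k[:,:2].astype(np.float32)); print('fan',n,lo,len(k),k.mean(0).round(1),k[:,2].max().round(1),np.round(r[0],1),np.round(r[1],1),r[2])
go(444,-301,230,21)
E
```

```text
hooks t 1533 x-axis yaw 6.27 y range -61.43473627259486 289.98677744911777
  n 116 lo [639.5 -36. ] hi [671.1  46.4] z med 157.5 seat world [641.7  60.6]
  n 122 lo [640.2  73.7] hi [671.6 155.3] z med 157.8 seat world [630.4 169.4]
  n 123 lo [640.3 183.6] hi [671.5 267.1] z med 157.4 seat world [618.5 279.5]
hooks s 1505 x-axis yaw 6.06 y range -53.186686074083184 298.3914367972196
  n 105 lo [636.8 -25.8] hi [667.9  55.8] z med 157.4 seat world [638.2  67.7]
  n 119 lo [636.1  84.6] hi [668. 166.] z med 157.4 seat world [625.9 177.3]
  n 147 lo [635.3 192.7] hi [668.4 276.2] z med 157.2 seat world [613.5 285.7]
pegs t 1151 x-axis yaw 4.72 y range -419.96926178223475 -69.63167894640594
  n 76 lo [ 577.  -360.1] hi [ 637.3 -347.5] z med 158.2 seat world [ 645.  -301.5]
  n 74 lo [ 576.7 -250.5] hi [ 637.5 -238.1] z med 157.4 seat world [ 635.7 -192.7]
  n 75 lo [ 577.6 -140.6] hi [ 636.5 -128.7] z med 157.7 seat world [627.6 -82.8]
pegs s 833 x-axis yaw 4.21 y range -410.26098953124307 -57.15808457029803
  n 48 lo [ 577.8 -349.9] hi [ 633.2 -334.8] z med 157.8 seat world [ 642.1 -294.4]
  n 55 lo [ 577.6 -237.6] hi [ 634.6 -225.1] z med 158.2 seat world [ 633.9 -184.3]
  n 57 lo [ 575.4 -127.1] hi [ 633.9 -116.2] z med 158.1 seat world [623.6 -75. ]
fan top 15 275 [475.4 408.6  24.7] 31.9 [466.5 387.7] [134.5  73.8] 68.458251953125
fan top 35 95 [452.  421.3  79.9] 109.2 [460.7 422. ] [65.2 26.1] 2.2789649963378906
fan side 15 573 [455.7 410.9  25.5] 31.7 [460.8 391.7] [134.9  82.6] 70.88566589355469
fan side 35 294 [435.6 388.9  80.5] 119.5 [435.9 393.6] [125.   51.7] 64.65265655517578
shift [ 36.09 -17.77   0.09] turn [-0.1 -0.  -7.4] t 0.1
```

```bash
python3 -m handwheel '[[[0.4,36,-18,0,0,0,-7.5],[0.4,36,-18,0,0,0,-7.5],[0.4,36,-18,0,0,0,-7.5],[0.4,36,-18,0,0,0,-7.5],[0.4,36,-18,0,0,0,-7.5],[0.4,36,-18,0,0,0,-7.5],[0.4,36,-18,0,0,0,-7.5],[0.4,36,-18,0,0,0,-7.5],[0.4,36,-18,0,0,0,-7.5],[0.4,36,-18,0,0,0,-7.5]]]'
python3 - <<'E'
from h import *
me()
for n in('top','side'):
    c=shot(n); P=pts(c); 
    im=c['frame']; E=np.linalg.inv(c['extrinsics']); 
    o=status.get_obs(); p=E[:3,:3]@o['eef_pos']+E[:3,3]; u,v=c['fx']*p[0]/p[2]+c['cx'],c['fy']*p[1]/p[2]+c['cy']
    u0,v0=int(u)-60,int(v)-45; k=cv2.resize(im[max(v0,0):v0+90,max(u0,0):u0+120],None,fx=3.2,fy=3.2)
    print(n,u,v,u0,v0); cv2.imwrite('/tmp/k_%s.png'%n,k)
a,b=cv2.imread('/tmp/k_top.png'),cv2.imread('/tmp/k_side.png'); cv2.imwrite('pics/k1.png',np.vstack([a,b]))
E
```

```text
time_s: 1.35
eef_pos: [0.4418, -0.3004, 0.2312]
eef_rot: [-0.0, 0.983, 0.182, -0.0]
wrist_force: [-0.2, -1.2, 0.8]
opening: 0.696
grasp_force: 0.0
TCP [ 441.8 -300.4  231.2] yaw 21.0 tilt [-0.  0.] open 0.696 gf 0.0 F [-0.2 -1.2  0.8] t 1.35
top 355.9079294785065 215.78642630312112 295 170
side 344.21547638347823 135.68411297994578 284 90
```

View pics/k1.png

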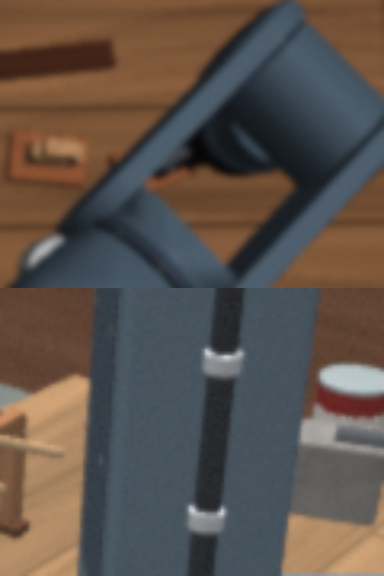

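The arm hides the tool from both cameras here (top crop, about (230,140)), so I'll grasp from the mean of the two measurements.

```bash
python3 -m handwheel '[[[0.4,0,0,4,0,0,0],[0.4,0,0,8,0,0,0],[0.4,0,0,11,0,0,0],[0.4,0,0,12.4,0,0,0],[0.4,0,0,12.4,0,0,0],[-1,0,0,12.4,0,0,0],[-1,0,0,12.4,0,0,0],[-1,0,0,12.4,0,0,0],[-1,0,0,12.4,0,0,0],[-1,0,0,12.4,0,0,0]]]'; python3 -c "
from h import *
me(); go(445,-301,320,4.5)"
```

```text
time_s: 2.7
eef_pos: [0.4435, -0.3004, 0.109]
eef_rot: [0.001, 0.983, 0.183, 0.001]
wrist_force: [-1.6, 1.6, 6.5]
opening: 0.385
grasp_force: 60.7
TCP [ 443.5 -300.4  109. ] yaw 21.1 tilt [ 0.002 -0.002] open 0.385 gf 60.7 F [-1.6  1.6  6.5] t 2.7
shift [  0.14   0.17 -21.1 ] turn [ 0.2 -0.1 16.6] t 2.7
```

```bash
python3 -m handwheel '[[[-1,0,0,-3,0,0,0],[-1,0,0,-7,0,0,4],[-1,0.1,0,-7,0,0,12],[-1,0.1,0,-7,0,0,16.5],[-1,0.1,0,-7,0,0,16.5],[-1,0.1,0,-7,0,0,16.5]]]'; python3 -c "
from h import *
me(); go(577,-303,178,4.5)"
```

```text
time_s: 3.45
eef_pos: [0.4434, -0.299, 0.1771]
eef_rot: [-0.0, 0.999, 0.041, -0.0]
wrist_force: [-0.3, -0.5, -2.4]
opening: 0.383
grasp_force: 60.8
TCP [ 443.4 -299.   177.1] yaw 4.7 tilt [-0.  0.] open 0.383 gf 60.8 F [-0.3 -0.5 -2.4] t 3.45
shift [13.28  1.49 -0.1 ] turn [-0.   0.   0.2] t 3.5
```

```bash
python3 -m handwheel '[[[-1,5,0.5,0,0,0,0],[-1,10,1,0,0,0,0],[-1,13,1.5,0,0,0,0],[-1,13,1.5,0,0,0,0],[-1,13,1.5,0,0,0,0]]]'
python3 - <<'E'
from h import *
me()
ks=[]
for n in('top','side'):
    c=shot(n); E=np.linalg.inv(c['extrinsics']); p=E[:3,:3]@[.59,-.3,.15]+E[:3,3]; u,v=c['fx']*p[0]/p[2]+c['cx'],c['fy']*p[1]/p[2]+c['cy']
    u0,v0=int(u)-50,int(v)-37; print(n,u0,v0); ks.append(cv2.resize(c['frame'][v0:v0+74,u0:u0+100],(400,296),interpolation=cv2.INTER_CUBIC))
cv2.imwrite('pics/k2.png',np.hstack(ks))
E
```

```text
time_s: 4.08
eef_pos: [0.5736, -0.3034, 0.1765]
eef_rot: [-0.001, 0.999, 0.04, -0.001]
wrist_force: [0.7, -0.3, -2.9]
opening: 0.385
grasp_force: 60.7
TCP [ 573.6 -303.4  176.5] yaw 4.6 tilt [-0.002  0.001] open 0.385 gf 60.7 F [ 0.7 -0.3 -2.9] t 4.08
top 297 133
side 255 107
```

View pics/k2.png

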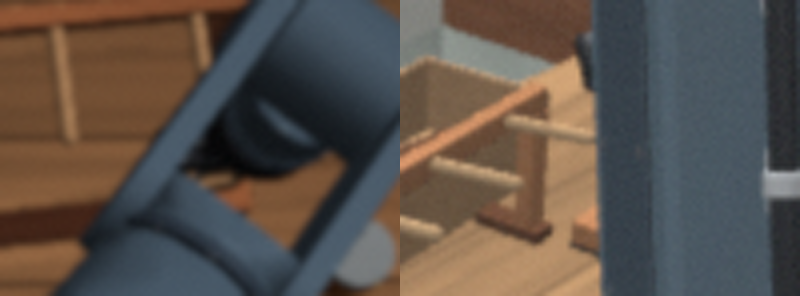

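The block and peg tip are mostly hidden by the arm in both views. I'll insert in small steps and watch the force.

```bash
python3 -m handwheel '[[[-1,1.5,0,-0.2,0,0,0],[-1,2.5,0,-0.2,0,0,0],[-1,3.2,0,-0.2,0,0,0],[-1,3.2,0,-0.2,0,0,0]]]' | egrep 'eef_pos|force'; python3 -m handwheel '[[[-1,1,0,0,0,0,0],[-1,2,0,0,0,0,0],[-1,3,0,0,0,0,0],[-1,3.3,0,0,0,0,0],[-1,3.3,0,0,0,0,0]]]'| egrep 'eef_pos|force'
```

```text
eef_pos: [0.6063, -0.3011, 0.1791]
wrist_force: [-0.4, -0.5, -3.1]
grasp_force: 60.7
eef_pos: [0.6393, -0.2984, 0.179]
wrist_force: [-0.1, -0.5, -2.5]
grasp_force: 60.7
```

```bash
python3 -m handwheel '[[[-1,0,0,0.4,0,0,0],[-1,0,0,0.7,0,0,0],[-1,0,0,0.7,0,0,0]]]' | egrep 'eef_pos|force'; python3 -m handwheel '[[[-1,0,0,0.2,0,0,0],[-1,0,0,0.4,0,0,0],[-1,0,0,0.4,0,0,0]]]'| egrep 'eef_pos|force'
```

```text
eef_pos: [0.6387, -0.2985, 0.1717]
wrist_force: [-1.0, 0.2, -2.8]
grasp_force: 60.7
eef_pos: [0.6393, -0.2988, 0.1702]
wrist_force: [-3.2, 1.3, 5.7]
grasp_force: 62.0
```

```bash
python3 -m handwheel '[[[0.3,0,0,0,0,0,0],[0.3,0,0,0,0,0,0],[0.3,0,0,0,0,0,0],[0.3,0,0,-2,0,0,0],[0.3,0,0,-6,0,0,0],[0.3,-6,0,-7,0,0,0],[0.3,-12,0,-7,0,0,0],[0.3,-18,0,-7,0,0,0],[0.3,-18,0,-7,0,0,0]]]' | egrep 'eef_pos|force|time'
python3 - <<'E'
from h import *
me(); go(451,-192,241,-6); go(451,-192,108,-6)
E
```

```text
time_s: 7.18
eef_pos: [0.4567, -0.313, 0.2395]
wrist_force: [0.5, 0.5, 1.2]
grasp_force: 0.0
TCP [ 456.7 -313.   239.5] yaw 4.4 tilt [-0. -0.] open 0.649 gf 0.0 F [0.5 0.5 1.2] t 7.17
shift [  0.36 -12.11  -0.16] turn [ 0.   0.  10.4] t 7.2
shift [  0.37 -12.12  13.14] turn [ 0.   0.  10.4] t 7.2
```

```bash
python3 -m handwheel '[[[0.3,0.4,-6,0,0,0,5],[0.3,0.4,-12.1,0,0,0,10.4],[0.3,0.4,-12.1,3,0,0,10.4],[0.3,0.4,-12.1,8,0,0,10.4],[0.3,0.4,-12.1,12,0,0,10.4],[0.3,0.4,-12.1,13.1,0,0,10.4],[0.3,0.4,-12.1,13.1,0,0,10.4],[-1,0.4,-12.1,13.1,0,0,10.4],[-1,0.4,-12.1,13.1,0,0,10.4],[-1,0.4,-12.1,13.1,0,0,10.4]]]' | egrep 'eef_pos|force|time'
python3 -m handwheel '[[[-1,0,0,0,0,0,0],[-1,0,0,-3,0,0,0],[-1,0,0,-7,0,0,-4],[-1,0,0,-7.1,0,0,-10.6],[-1,0,0,-7.1,0,0,-10.6]]]'| egrep 'eef_pos|force|opening'
python3 - <<'E'
from h import *
me(); w=Rz(4.5)@np.array([-68,0])+[635,-188.5]; go(*w,178,4.5)
E
```

```text
time_s: 8.43
eef_pos: [0.4556, -0.1925, 0.1094]
wrist_force: [0.7, 3.3, 6.4]
grasp_force: 59.9
eef_pos: [0.4542, -0.1922, 0.1791]
wrist_force: [-0.2, -0.4, -2.8]
opening: 0.387
grasp_force: 60.8
TCP [ 454.2 -192.2  179.1] yaw 4.7 tilt [ 0.001 -0.001] open 0.387 gf 60.8 F [-0.2 -0.4 -2.8] t 9.05
shift [11.25  1.09  0.12] turn [ 0.1 -0.1  0.2] t 9.1
```

```bash
python3 -m handwheel '[[[-1,5,0.5,0,0,0,0],[-1,10,1.1,0,0,0,0],[-1,12,1.1,0,0,0,0],[-1,13,1.1,0,0,0,0],[-1,14.5,1.1,0,0,0,0],[-1,14.5,1.1,0,0,0,0]]]' | egrep 'eef_pos|force|time'
python3 -m handwheel '[[[-1,1,0,0,0,0,0],[-1,2.2,0,0,0,0,0],[-1,3.4,0,0,0,0,0],[-1,3.6,0,0,0,0,0]]]'| egrep 'eef_pos|force|opening'; python3 -m handwheel '[[[-1,0,0,0.4,0,0,0],[-1,0,0,0.8,0,0,0],[-1,0,0,0.9,0,0,0],[-1,0,0,0.9,0,0,0]]]'| egrep 'eef_pos|force|opening'
```

```text
time_s: 9.8
eef_pos: [0.5992, -0.1907, 0.1777]
wrist_force: [-0.1, 0.6, -4.2]
grasp_force: 60.6
eef_pos: [0.6362, -0.1878, 0.1783]
wrist_force: [0.2, 0.7, -3.5]
opening: 0.389
grasp_force: 60.6
eef_pos: [0.6352, -0.1879, 0.1703]
wrist_force: [-1.9, 1.5, 4.0]
opening: 0.387
grasp_force: 61.7
```

```bash
python3 -m handwheel '[[[0.3,0,0,0,0,0,0],[0.3,0,0,0,0,0,0],[0.3,0,0,0,0,0,0],[0.3,0,0,-2,0,0,0],[0.3,0,0,-6,0,0,0],[0.3,-6,0,-9,0,0,0],[0.3,-12,-6,-9,0,0,0],[0.3,-18,-12,-9,0,0,0],[0.3,-19,-18,-9,0,0,0],[0.3,-20,-24,-9,0,0,0]]]' | egrep 'eef_pos|force|time'
python3 - <<'E'
from h import *
me(); go(430,309,241,4); go(430,309,108,4)
E
```

```text
time_s: 12.05
eef_pos: [0.4286, -0.0002, 0.261]
wrist_force: [0.9, 0.1, 0.2]
grasp_force: 0.0
TCP [ 4.286e+02 -2.000e-01  2.610e+02] yaw 4.7 tilt [ 0.003 -0.001] open 0.643 gf 0.0 F [0.9 0.1 0.2] t 12.05
shift [  2.64 -30.81   1.98] turn [ 0.1 -0.2  0.7] t 12.1
shift [  2.61 -30.82  15.28] turn [ 0.1 -0.2  0.7] t 12.1
```

```bash
python3 -m handwheel '[[[0.3,0.5,-6,0,0,0,0],[0.3,1,-12,0,0,0,0],[0.3,1.5,-18,0,0,0,0],[0.3,2,-24,0,0,0,0],[0.3,2.6,-30.8,2,0,0,0.7],[0.3,2.6,-30.8,2,0,0,0.7],[0.3,2.6,-30.8,2,0,0,0.7],[0.3,2.6,-30.8,2,0,0,0.7]]]' | egrep 'eef_pos|force|time'
python3 - <<'E'
from h import *
me()
for n in('top','side'): cv2.imwrite('/tmp/%s.png'%n,shot(n)['frame'])
a,b=cv2.imread('/tmp/top.png'),cv2.imread('/tmp/side.png')
cv2.imwrite('pics/k3.png',np.hstack([cv2.resize(a[110:290,80:400],(500,281)),cv2.resize(b[80:320,100:400],(300,240)) if 0 else cv2.resize(b[80:305,100:340],(300,281))]))
E
python3 m.py 2>&1 | grep -E 'blkA t 0.0|pot. t 0.11|pot. s 0.066'
```

```text
time_s: 13.05
eef_pos: [0.4305, 0.3069, 0.2403]
wrist_force: [-0.6, 0.0, -0.5]
grasp_force: 0.0
TCP [430.5 306.9 240.3] yaw 4.0 tilt [0.001 0.   ] open 0.652 gf 0.0 F [-0.6  0.  -0.5] t 13.05
potA t 0.11 58 [428.1  58. ] 164.4 [5.9 7.8] rect [429.   57.7] [19.5 25.9] 72.0 ztop 0.149
potA s 0.066 75 [424.   65.2] 162.2 [ 2.2 19.3] rect [425.1  63.1] [ 9.2 52.7] 72.1 ztop 0.101
potB t 0.11 55 [441.8 -55.6] 1.7 [6.1 8. ] rect [442.6 -55.3] [18.5 26.1] 89.7 ztop 0.149
potB s 0.066 75 [438.6 -49.4] 171.6 [ 2.3 19.3] rect [439.7 -50.4] [ 8.8 52.5] 81.6 ztop 0.103
blkA t 0.015 147 [426.2 285.1] 138.3 [11.3 17.5] rect [432.1 292.2] [50.1 51.4] 4.1 ztop 0.032
blkA t 0.045 9 [427.3 296.5] 117.0 [ 2.6 13.1] rect [427.4 295.1] [ 7.5 32.5] 28.5 ztop 0.058
blkA t 0.066 23 [429.1 287.2] 124.5 [4.2 7.5] rect [426.3 289.3] [14. 25.] 41.0 ztop 0.103
```

View pics/k3.png

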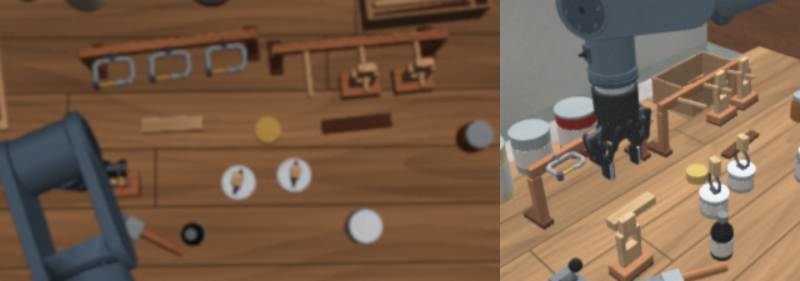

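Both blocks hang on pegs 0 and 1, seen at crop (355,75) and (415,75). The pots have not moved. Now block A, and I'll check the camera bias against the hung grips, whose TCP positions I know.

```bash
python3 -m handwheel '[[[0.3,0,0,5,0,0,0],[0.3,0,0,10,0,0,0],[0.3,0,0,13.2,0,0,0],[0.3,0,0,13.2,0,0,0],[-1,0,0,13.2,0,0,0],[-1,0,0,13.2,0,0,0],[-1,0,0,13.2,0,0,0],[-1,0,0,13.2,0,0,0],[-1,0,0,8,0,0,0],[-1,0,0,1,0,0,0]]]' | egrep 'eef_pos|force|time|opening'
python3 - <<'E'
from h import *
me()
for n,c in zip('ts',cloud()):
    for y in(-.2988,-.1879):
        q=c[(c[:,2]>.17)&(c[:,2]<.21)&(abs(c[:,0]-.64)<.03)&(abs(c[:,1]-y)<.03)]*1000
        r=cv2.minAreaRect(q[:,:2].astype(np.float32)); print(n,len(q),np.round(r[0],1),np.round(r[1],1),q[:,2].max())
w=Rz(4.5)@np.array([-80,0])+[626,-79]; go(*w,230,4.5); go(*w,178,4.5)
E
```

```text
time_s: 14.4
eef_pos: [0.4283, 0.3073, 0.2214]
wrist_force: [1.1, 0.8, -2.5]
opening: 0.387
grasp_force: 61.5
TCP [428.3 307.3 221.4] yaw 4.1 tilt [-0.004 -0.002] open 0.387 gf 61.5 F [ 1.1  0.8 -2.5] t 14.4
t 102 [ 642.6 -301.8] [18.6 45.6] 206.82882132325585
t 103 [ 633.4 -192.4] [20.1 45.8] 209.5599074414647
s 95 [ 640.9 -294.2] [22.9 45.8] 204.93078490779493
s 109 [ 630.2 -190.7] [45.9 20.7] 206.15538342414197
shift [ 8.98 40.   -0.83] turn [ 0.1  0.2 -0.4] t 14.4
shift [ 9.   39.99  4.37] turn [ 0.1  0.2 -0.4] t 14.4
```

```bash
python3 -m handwheel '[[[-1,0,1,-6,0,0,0],[-1,1,7,-6,0,0,0],[-1,3,13,-6,0,0,0],[-1,4,19,-6,0,0,0],[-1,5,25,-6,0,0,0],[-1,7,31,-6,0,0,0],[-1,8,37,-6,0,0,0],[-1,9,40,-4,0,0,-0.4],[-1,9,40,1,0,0,-0.4],[-1,9,40,4.3,0,0,-0.4]]]' | egrep 'eef_pos|force|time'
python3 - <<'E'
from h import *
me(); w=[626,-79]; go(*w,178,4.5)
E
```

```text
time_s: 15.65
eef_pos: [0.5464, -0.0848, 0.176]
wrist_force: [0.2, 0.2, -2.4]
grasp_force: 61.7
TCP [546.4 -84.8 176. ] yaw 4.4 tilt [-0.003  0.001] open 0.389 gf 61.7 F [ 0.2  0.2 -2.4] t 15.65
shift [ 7.98  0.03 -0.23] turn [-0.1  0.2 -0.1] t 15.7
```

```bash
python3 -m handwheel '[[[-1,2,0,-0.2,0,0,0],[-1,3,0,-0.2,0,0,0],[-1,4,0,-0.2,0,0,0],[-1,4.5,0,-0.2,0,0,0]]]' | egrep 'eef_pos|force|time'
python3 -m handwheel '[[[-1,1,0,0,0,0,0],[-1,2.2,0,0,0,0,0],[-1,3.5,0,0,0,0,0],[-1,3.5,0,0,0,0,0]]]'| egrep 'eef_pos|force|opening'; python3 -m handwheel '[[[-1,0,0,0.4,0,0,0],[-1,0,0,0.8,0,0,0],[-1,0,0,0.9,0,0,0],[-1,0,0,0.9,0,0,0]]]'| egrep 'eef_pos|force|opening'
```

```text
time_s: 16.15
eef_pos: [0.5934, -0.0811, 0.1812]
wrist_force: [-0.3, -0.1, -3.1]
grasp_force: 61.7
eef_pos: [0.6287, -0.0784, 0.1807]
wrist_force: [-0.0, -0.1, -2.9]
opening: 0.388
grasp_force: 61.7
eef_pos: [0.6275, -0.0784, 0.1716]
wrist_force: [-0.4, -0.5, -3.7]
opening: 0.388
grasp_force: 61.7
```

```bash
python3 -m handwheel '[[[-1,0,0,0.15,0,0,0],[-1,0,0,0.2,0,0,0],[0.3,0,0,0.2,0,0,0],[0.3,0,0,0.2,0,0,0],[0.3,0,0,0.2,0,0,0],[0.3,0,0,-2,0,0,0],[0.3,0,0,-6,0,0,0],[0.3,-6,0,-7,0,0,0],[0.3,-12,0,-7,0,0,0],[0.3,-18,0,-7,0,0,0]]]' | egrep 'eef_pos|force|time'
python3 - <<'E'
from h import *
me(); shot('top'); shot('side'); go(440.5,-52,240,-7); go(440.5,-52,109,-7)
E
python3 m.py 2>&1 | grep -E 'pot. t 0.11|pot. s 0.066'
```

```text
time_s: 18.4
eef_pos: [0.4468, -0.0925, 0.2421]
wrist_force: [-0.0, -0.2, 0.9]
grasp_force: 0.0
TCP [446.8 -92.5 242.1] yaw 4.5 tilt [ 0.001 -0.001] open 0.652 gf 0.0 F [-0.  -0.2  0.9] t 18.4
shift [ 0.06 -3.94  0.06] turn [-0.1  0.2 11.4] t 18.5
shift [ 0.11 -3.92 13.16] turn [-0.1  0.2 11.4] t 18.5
potA t 0.11 59 [427.7  58.2] 168.1 [5.7 7.8] rect [428.8  57.9] [19.2 26. ] 71.8 ztop 0.149
potA s 0.066 79 [424.   65.1] 162.9 [ 2.2 18.6] rect [425.3  64.8] [ 9.6 51. ] 70.9 ztop 0.102
potB t 0.11 40 [437.1 -56. ] 111.9 [5.3 6.2] rect [439.3 -55.2] [18.5 19.7] 89.3 ztop 0.149
potB s 0.066 76 [438.9 -49.8] 173.1 [ 2.3 18.6] rect [439.6 -50.3] [ 9.4 51.9] 82.7 ztop 0.104
```

```bash
python3 -m handwheel '[[[0.2,0.1,-3.9,0,0,0,8],[0.2,0.1,-3.9,2,0,0,11.4],[0.2,0.1,-3.9,7,0,0,11.4],[0.2,0.1,-3.9,11.5,0,0,11.4],[0.2,0.1,-3.9,13.1,0,0,11.4],[0.2,0.1,-3.9,13.1,0,0,11.4],[-1,0.1,-3.9,13.1,0,0,11.4],[-1,0.1,-3.9,13.1,0,0,11.4],[-1,0.1,-3.9,13.1,0,0,11.4],[-1,0.1,-3.9,13.1,0,0,11.4]]]' | egrep 'eef_pos|force|time'; python3 -m handwheel '[[[-1,0,0,0,0,0,0],[-1,0,0,-3,0,0,0],[-1,0,0,-7,0,0,-5],[-1,0,0,-7.1,0,0,-13.2],[-1,0,0,-7.1,0,0,-13.2]]]'| egrep 'eef_pos|force|opening';python3 - <<'E'
from h import *
me()
E
```

```text
time_s: 19.75
eef_pos: [0.4477, -0.0537, 0.1126]
wrist_force: [-0.4, 0.9, 7.1]
grasp_force: 59.6
eef_pos: [0.4461, -0.0535, 0.1821]
wrist_force: [0.4, -0.3, -4.9]
opening: 0.227
grasp_force: 59.3
TCP [446.1 -53.5 182.1] yaw 6.2 tilt [ 0.001 -0.   ] open 0.227 gf 59.3 F [ 0.4 -0.3 -4.9] t 20.38
```

Run:
```python
from h import *
me(); w=Rz(6.2)@np.array([-50+6,23])+[640,64.2]; print(w); go(*w,181,6.2)
```

```text
TCP [446.1 -53.5 182.1] yaw 6.2 tilt [ 0.001 -0.   ] open 0.227 gf 59.3 F [ 0.4 -0.3 -4.9] t 20.38
[593.7733724   82.31350052]
shift [ 16.15 -11.91   0.11] turn [ 0. -0. -0.] t 20.4
```

```bash
python3 -m handwheel '[[[-1,4,-2,0,0,0,0],[-1,9,-6,0,0,0,0],[-1,14,-10,0,0,0,0],[-1,16,-11.9,0.1,0,0,0],[-1,16,-11.9,0.1,0,0,0],[-1,16,-11.9,0.1,0,0,0]]]' | egrep 'eef_pos|force|time'
python3 - <<'E'
from h import *
me()
ks=[]
for n in('top','side'):
    c=shot(n); E=np.linalg.inv(c['extrinsics']); p=E[:3,:3]@[.60,.08,.15]+E[:3,3]; u,v=c['fx']*p[0]/p[2]+c['cx'],c['fy']*p[1]/p[2]+c['cy']
    u0,v0=int(u)-50,int(v)-50; print(n,u0,v0); ks.append(cv2.resize(c['frame'][v0:v0+100,u0:u0+100],(400,400),interpolation=cv2.INTER_CUBIC))
cv2.imwrite('pics/k4.png',np.hstack(ks))
for n,c in zip('ts',cloud()):
    q=c[(c[:,2]>.117)&(c[:,2]<.132)&(abs(c[:,0]-.59)<.05)&(abs(c[:,1]-.082)<.05)]*1000
    if len(q)>5: r=cv2.minAreaRect(q[:,:2].astype(np.float32)); print(n,'lid',len(q),np.round(r[0],1),np.round(r[1],1),q.min(0),q.max(0))
E
```

```text
time_s: 21.12
eef_pos: [0.5911, 0.082, 0.1795]
wrist_force: [-0.1, -0.2, -3.4]
grasp_force: 59.8
TCP [591.1  82.  179.5] yaw 6.2 tilt [-0.003 -0.   ] open 0.226 gf 59.8 F [-0.1 -0.2 -3.4] t 21.12
top 173 118
side 173 135
t lid 174 [573.8  80.1] [47.7 56.3] [551.28107138  56.21440273 117.32854113] [601.8522811  109.42640751 131.54027399]
s lid 226 [579.5  84. ] [67.2 64. ] [545.91883038  46.33591315 117.10105103] [614.45224376 115.95583938 131.47233998]
```

View pics/k4.png

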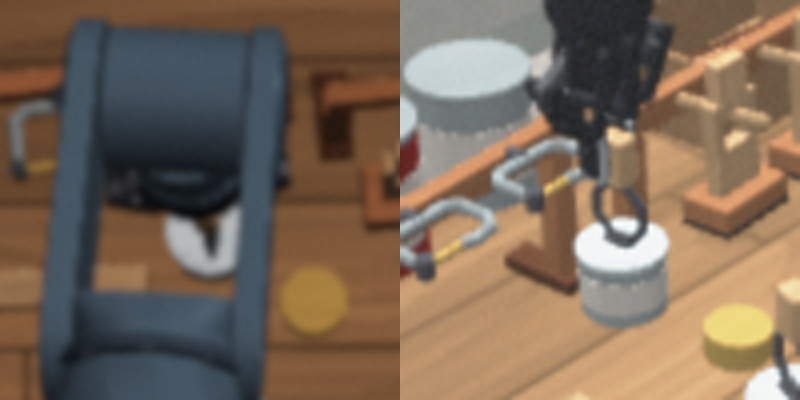

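The side view shows the pot held with its ring, at crop (618,215), just in front of hook 0's yellow gate at (560,183). In the hook's local frame the ring centre is at x ≈ -57 mm, y ≈ +22 mm. Now I push it in.

```bash
for i in 1; do python3 -m handwheel '[[[-1,1.5,0,0,0,0,0],[-1,2.4,0,0,0,0,0],[-1,2.4,0,0,0,0,0]]]' | egrep 'eef_pos|wrist'; python3 -m handwheel '[[[-1,0.7,0,0,0,0,0],[-1,1.4,0,0,0,0,0],[-1,1.4,0,0,0,0,0]]]' | egrep 'eef_pos|wrist';  python3 -m handwheel '[[[-1,0.7,0,0,0,0,0],[-1,1.4,0,0,0,0,0],[-1,1.4,0,0,0,0,0]]]' | egrep 'eef_pos|wrist'; done
```

```text
eef_pos: [0.6163, 0.0843, 0.1808]
wrist_force: [0.2, 0.2, -3.5]
eef_pos: [0.6304, 0.0863, 0.1807]
wrist_force: [-0.9, -1.6, -3.4]
eef_pos: [0.645, 0.0875, 0.1809]
wrist_force: [0.3, -2.8, -2.9]
```

```bash
python3 -m handwheel '[[[-1,0.7,0,0,0,0,0],[-1,1.3,0,0,0,0,0],[-1,1.3,0,0,0,0,0]]]' | egrep 'eef_pos|wrist'
python3 - <<'E'
from h import *
me(); c=shot('side'); shot('top'); E=np.linalg.inv(c['extrinsics']); p=E[:3,:3]@[.63,.08,.15]+E[:3,3]; u,v=c['fx']*p[0]/p[2]+c['cx'],c['fy']*p[1]/p[2]+c['cy']
u0,v0=int(u)-40,int(v)-40; cv2.imwrite('pics/k5.png',cv2.resize(c['frame'][v0:v0+80,u0:u0+100],(600,480),interpolation=cv2.INTER_CUBIC))
for n,c in zip('ts',cloud()):
    q=c[(c[:,2]>.117)&(c[:,2]<.132)&(abs(c[:,0]-.64)<.05)&(abs(c[:,1]-.082)<.05)]*1000
    if len(q)>5: r=cv2.minAreaRect(q[:,:2].astype(np.float32)); print(n,'lid',len(q),np.round(r[0],1),np.round(r[1],1))
E
```

```text
eef_pos: [0.6576, 0.0897, 0.1809]
wrist_force: [-0.6, -0.8, -3.6]
TCP [657.6  89.7 180.9] yaw 6.3 tilt [0.001 0.   ] open 0.223 gf 59.8 F [-0.6 -0.8 -3.6] t 22.73
t lid 114 [646.3  87.9] [46.1 47.9]
s lid 200 [647.2  90.8] [67.  66.1]
```

View pics/k5.png

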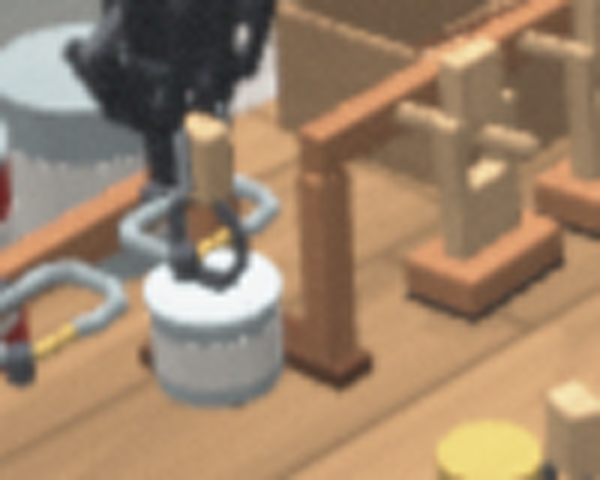

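The gate's yellow rod shows through the ring's hole at (213,240), so it has snapped shut behind the ring. Now I slide to the seat and lower.

```bash
python3 -m handwheel '[[[-1,-0.9,0.4,0,0,0,0],[-1,-1.1,1.2,0,0,0,0],[-1,-1.1,2.2,0,0,0,0],[-1,-1.1,2.2,0,0,0,0]]]' | egrep 'eef_pos|wrist'; python3 -m handwheel '[[[-1,0,0,0.5,0,0,0],[-1,0,0,1,0,0,0],[-1,0,0,1.2,0,0,0],[-1,0,0,1.2,0,0,0]]]' | egrep 'eef_pos|wrist'
```

```text
eef_pos: [0.6486, 0.065, 0.181]
wrist_force: [-0.6, 0.0, -3.8]
eef_pos: [0.6481, 0.0665, 0.1683]
wrist_force: [0.5, 0.2, -4.4]
```

```bash
python3 -m handwheel '[[[-1,0,0,0.2,0,0,0],[-1,0,0,0.2,0,0,0],[-1,0,0,0.2,0,0,0]]]' | egrep 'eef_pos|wrist'; python3 -m handwheel '[[[-1,0,0,0.1,0,0,0],[-1,0,0,0.2,0,0,0],[-1,0,0,0.2,0,0,0]]]' | egrep 'eef_pos|wrist'
```

```text
eef_pos: [0.6484, 0.0663, 0.1669]
wrist_force: [-0.1, 0.1, -3.1]
eef_pos: [0.6486, 0.0663, 0.1663]
wrist_force: [-4.4, -0.0, 5.4]
```

```bash
python3 -m handwheel '[[[0,0,0,0,0,0,0],[0,0,0,0,0,0,0],[0,0,0,0,0,0,0],[0,0,0,-2,0,0,0],[0,0,0,-5,0,0,0],[0,-5,0,-7.5,0,0,0],[0,-11,-2,-7.5,0,0,0],[0,-17,-2,-7.5,0,0,0],[0,-20,-2,-7.5,0,0,0],[0,-20,-2,-7.5,0,0,0]]]' | egrep 'eef_pos|force|time'
python3 - <<'E'
from h import *
me(); ks=[]
for n in('top','side'):
    c=shot(n); ks.append(cv2.resize(c['frame'][90:290,120:380],(400,308)))
cv2.imwrite('pics/k6.png',np.hstack(ks))
go(427,61.5,240,-18)
E
python3 m.py 2>&1 | grep -E 'potA'
```

```text
time_s: 25.82
eef_pos: [0.4465, 0.0644, 0.2414]
wrist_force: [0.3, 0.0, 1.5]
grasp_force: 0.0
TCP [446.5  64.4 241.4] yaw 6.3 tilt [ 0.003 -0.   ] open 0.502 gf 0.0 F [0.3 0.  1.5] t 25.82
shift [-2.17  0.04  0.13] turn [-0.  -0.2 24.3] t 25.9
potA t 0.045 170 [412.6  75.5] 92.6 [14.2 17.3] rect [413.4  79.8] [59.4 51.9] 81.9 ztop 0.06
potA t 0.066 12 [404.1  86.1] 152.6 [2.3 9.7] rect [413.4  83.1] [ 6.8 37.4] 65.0 ztop 0.103
potA t 0.11 54 [418.3  82. ] 156.6 [6.2 6.9] rect [419.1  82.3] [19.9 23.5] 76.8 ztop 0.149
potA s 0.045 181 [415.5  83.6] 17.9 [13.4 19.6] rect [420.8  79.7] [67.5 53.9] 24.4 ztop 0.06
potA s 0.066 73 [416.3  89.8] 162.3 [ 2.2 18.9] rect [417.6  87.9] [ 9.2 51.3] 72.1 ztop 0.103
potA s 0.11 143 [413.1  92.7] 4.9 [5.8 8.1] rect [417.8  88.5] [20.7 30. ] 70.1 ztop 0.149
```

View pics/k6.png

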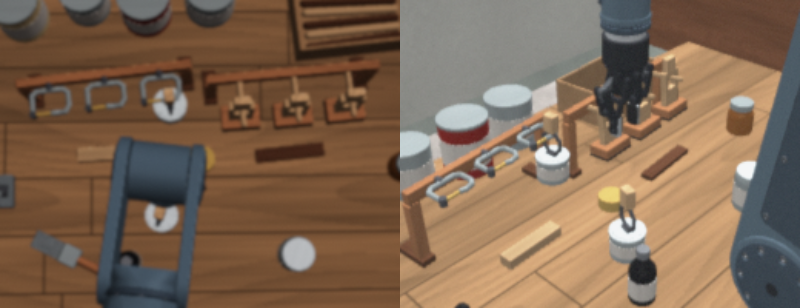

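Pot B hangs on hook 0 (side crop (552,160)), and all three blocks are on pegs. Pot A has been knocked to about (418,85) mm, so I'll use the new position.

```bash
python3 -c "
from h import *
go(418,85,240,-18)"
```

```text
shift [-2.8  -2.4   0.12] turn [-0.  -0.2 24.3] t 25.9
```

```bash
python3 -m handwheel '[[[0.2,-2.8,-2.4,0,0,0,8],[0.2,-2.8,-2.4,0,0,0,18],[0.2,-2.8,-2.4,0,0,0,24.3],[0.2,-2.8,-2.4,0,0,0,24.3],[0.2,-2.8,-2.4,0,0,0,24.3]]]' | egrep 'eef_pos|force|time'; python3 -c "
from h import *
me(); go(418,85,110,-18)"
```

```text
time_s: 26.55
eef_pos: [0.4175, 0.0851, 0.2399]
wrist_force: [-0.6, 0.3, -0.1]
grasp_force: 0.0
TCP [417.5  85.1 239.9] yaw -17.9 tilt [0. 0.] open 0.603 gf 0.0 F [-0.6  0.3 -0.1] t 26.55
shift [ 0.05 -0.   12.99] turn [-0.  -0.   0.1] t 26.6
```

```bash
python3 -m handwheel '[[[0.2,0,0,5,0,0,0],[0.2,0,0,10,0,0,0],[0.2,0,0,12.9,0,0,0],[0.2,0,0,12.9,0,0,0],[0.2,0,0,12.9,0,0,0],[-1,0,0,12.9,0,0,0],[-1,0,0,12.9,0,0,0],[-1,0,0,12.9,0,0,0],[-1,0,0,12.9,0,0,0],[-1,0,0,12.9,0,0,0]]]' | egrep 'eef_pos|force|opening'; python3 -m handwheel '[[[-1,0,0,-2,0,0,0],[-1,0,0,-6,0,0,0],[-1,0,0,-6.9,0,0,-10],[-1,0,0,-6.9,0,0,-20],[-1,0,0,-6.9,0,0,-24.2],[-1,0,0,-6.9,0,0,-24.2]]]' | egrep 'eef_pos|force|opening'
python3 - <<'E'
from h import *
me(); w=Rz(6.2)@np.array([-56,23])+[628.2,173.4]; print(w); go(*w,181,6.2)
E
```

```text
eef_pos: [0.4182, 0.0853, 0.112]
wrist_force: [0.1, 1.7, 6.8]
opening: 0.22
grasp_force: 60.1
eef_pos: [0.416, 0.0851, 0.179]
wrist_force: [0.2, 0.8, -4.3]
opening: 0.227
grasp_force: 59.4
TCP [416.   85.1 179. ] yaw 6.1 tilt [-0.002 -0.   ] open 0.227 gf 59.4 F [ 0.2  0.8 -4.3] t 28.55
[570.04356084 190.21750825]
shift [16.44 -8.8  -0.23] turn [-0.   0.1 -0.1] t 28.6
```

```bash
python3 -m handwheel '[[[-1,5,-3,0,0,0,0],[-1,10,-6,0,0,0,0],[-1,15,-8.8,-0.2,0,0,0],[-1,16.2,-8.8,-0.2,0,0,0],[-1,16.2,-8.8,-0.2,0,0,0],[-1,16.2,-8.8,-0.2,0,0,0]]]' | egrep 'eef_pos|force|time'
cat > lid.py <<'E'
from h import *
me(); shot('side'); o=status.get_obs()['eef_pos']
c=cloud(('side',))[0]
q=c[(c[:,2]>.117)&(c[:,2]<.132)&(abs(c[:,0]-o[0])<.055)&(abs(c[:,1]-o[1])<.05)]*1000
r=cv2.minAreaRect(q[:,:2].astype(np.float32)); print('lid',len(q),np.round(r[0],1),np.round(r[1],1),'local to hook1',(np.array(r[0])-[625.9,177.3])@Rz(6.2))
E
python3 lid.py
```

```text
time_s: 29.3
eef_pos: [0.5672, 0.1894, 0.1811]
wrist_force: [-0.2, 0.4, -4.1]
grasp_force: 60.7
TCP [567.2 189.4 181.1] yaw 6.1 tilt [-0.002 -0.   ] open 0.225 gf 60.7 F [-0.2  0.4 -4.1] t 29.3
lid 288 [564.6 190.8] [66.3 68.5] local to hook1 [-59.44356522  20.00594044]
```

```bash
python3 -m handwheel '[[[-1,1.5,-0.2,0,0,0,0],[-1,2.6,-0.2,0,0,0,0],[-1,2.6,-0.2,0,0,0,0]]]' | egrep 'eef_pos|wrist'; python3 -m handwheel '[[[-1,0.7,0,0,0,0,0],[-1,1.4,0,0,0,0,0],[-1,1.4,0,0,0,0,0]]]' | egrep 'eef_pos|wrist';  python3 -m handwheel '[[[-1,0.7,0,0,0,0,0],[-1,1.4,0,0,0,0,0],[-1,1.4,0,0,0,0,0]]]' | egrep 'eef_pos|wrist';  python3 -m handwheel '[[[-1,0.7,0,0,0,0,0],[-1,1.4,0,0,0,0,0],[-1,1.4,0,0,0,0,0]]]' | egrep 'eef_pos|wrist'; python3 lid.py; python3 -c "
from h import *
c=load('side'); E=np.linalg.inv(c['extrinsics']); p=E[:3,:3]@[.62,.19,.15]+E[:3,3]; u,v=c['fx']*p[0]/p[2]+c['cx'],c['fy']*p[1]/p[2]+c['cy']
u0,v0=int(u)-40,int(v)-40; cv2.imwrite('pics/k7.png',cv2.resize(c['frame'][v0:v0+80,u0:u0+100],(600,480),interpolation=cv2.INTER_CUBIC))"
```

```text
eef_pos: [0.5944, 0.1944, 0.182]
wrist_force: [0.8, 0.3, -4.2]
eef_pos: [0.6083, 0.1962, 0.1816]
wrist_force: [-0.3, -0.9, -2.9]
eef_pos: [0.6229, 0.1974, 0.1817]
wrist_force: [0.7, -2.4, -4.6]
eef_pos: [0.6369, 0.1995, 0.182]
wrist_force: [0.4, 0.4, -4.2]
TCP [636.9 199.5 182. ] yaw 6.2 tilt [0.001 0.001] open 0.23 gf 60.7 F [ 0.4  0.4 -4.2] t 30.85
lid 235 [630.8 202. ] [68.1 59.7] local to hook1 [ 7.51750212 24.0570079 ]
```

View pics/k7.png

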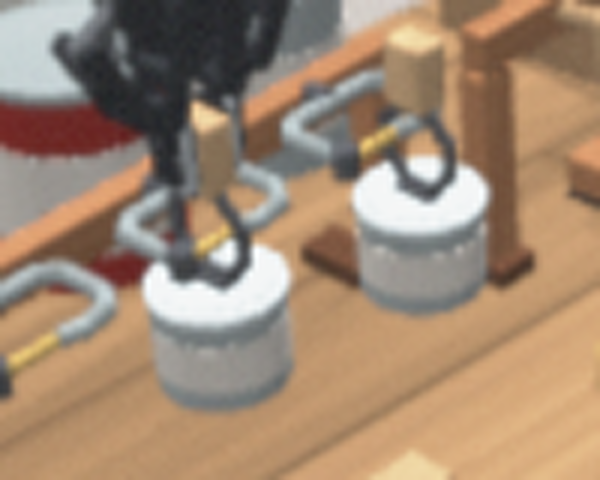

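The gate rod passes through pot A's ring at (215,240). The pot on hook 0 hangs on its fixed bar with the gate shut. Next, slide to the seat and lower.

```bash
python3 -m handwheel '[[[-1,-0.5,0.4,0,0,0,0],[-1,-0.8,1.2,0,0,0,0],[-1,-0.8,2.3,0,0,0,0],[-1,-0.8,2.3,0,0,0,0]]]' | egrep 'eef_pos|wrist'; python3 -m handwheel '[[[-1,0,0,0.5,0,0,0],[-1,0,0,1,0,0,0],[-1,0,0,1.3,0,0,0],[-1,0,0,1.3,0,0,0]]]' | egrep 'eef_pos|wrist'; python3 -m handwheel '[[[-1,0,0,0.2,0,0,0],[-1,0,0,0.3,0,0,0],[-1,0,0,0.3,0,0,0]]]' | egrep 'eef_pos|wrist'
```

```text
eef_pos: [0.6307, 0.1743, 0.182]
wrist_force: [-0.6, -1.4, -4.6]
eef_pos: [0.6301, 0.1758, 0.1681]
wrist_force: [-0.0, 0.0, -3.9]
eef_pos: [0.6306, 0.1757, 0.1662]
wrist_force: [-0.8, 0.7, -1.9]
```

```bash
python3 -m handwheel '[[[-1,0,0,0.1,0,0,0],[-1,0,0,0.1,0,0,0],[0,0,0,0.1,0,0,0],[0,0,0,0.1,0,0,0],[0,0,0,0.1,0,0,0],[0,0,0,-2,0,0,0],[0,0,0,-5,0,0,0],[0,-5,0,-7.5,0,0,0],[0,-11,0,-7.5,0,0,0],[0,-17,0,-7.5,0,0,0]]]' | egrep 'eef_pos|force|time'; python3 -m handwheel '[[[-1,-5,0,-3,0,0,0],[-1,-8,5,-3,0,0,0],[-1,-8,10,-3,0,0,0],[-1,-8,10,-3,0,0,0],[-1,-8,10,-3,0,0,0]]]' | egrep 'eef_pos|force|time'
python3 - <<'E'
from h import *
me(); ks=[]
for n in('top','side'): c=shot(n); cv2.imwrite('/tmp/%s.png'%n,c['frame'])
a,b=cv2.imread('/tmp/top.png'),cv2.imread('/tmp/side.png')
cv2.imwrite('pics/k8.png',np.hstack([cv2.resize(a[120:270,90:390],(450,225)),cv2.resize(b[140:340,120:320],(350,350))[:225] if 0 else cv2.resize(b[130:330,110:320],(236,225))]))
T,Sd=load('top'),load('side')
for n,c in (('top',T),('side',Sd)):
    P=pts(c); m=(np.hypot(P[...,0]-.46,P[...,1]-.42)<.08)&(P[...,2]>.017)&(c['depth']>0)
    q=P[m]*1000; g=c['frame'][m].astype(int)
    for nm,k in (('base',(q[:,2]>17)&(q[:,2]<32)&(np.ptp(g,1)<40)),('ball',(q[:,2]>70)&(g.max(1)<90))):
        if k.sum()>5: r=cv2.minAreaRect(q[k][:,:2].astype(np.float32)); print(n,nm,k.sum(),np.round(r[0],1),np.round(r[1],1),round(r[2],1),q[k].mean(0).round(1),q[k].max(0).round(1))
E
```

```text
time_s: 33.52
eef_pos: [0.4605, 0.1572, 0.2427]
wrist_force: [-0.1, -0.1, 0.8]
grasp_force: 0.0
time_s: 34.15
eef_pos: [0.393, 0.0495, 0.2718]
wrist_force: [-0.5, 0.3, -0.8]
grasp_force: 0.0
TCP [393.   49.5 271.8] yaw 6.1 tilt [0.002 0.   ] open -0.003 gf 0.0 F [-0.5  0.3 -0.8] t 34.15
top base 237 [477.7 422.1] [51.9 69.6] 86.3 [481.5 419.2  25.3] [512.2 449.1  31.9]
top ball 58 [441.1 422.3] [24.4 24. ] 58.0 [440.5 421.5 100.5] [454.9 434.9 110.6]
side base 425 [473.5 429.5] [50.7 72.4] 89.5 [467.  433.3  25.7] [509.8 454.8  32. ]
side ball 93 [432.9 430.6] [21.4 16.6] 39.3 [431.1 431.3 100.2] [446.3 440.9 109.3]
```

View pics/k8.png

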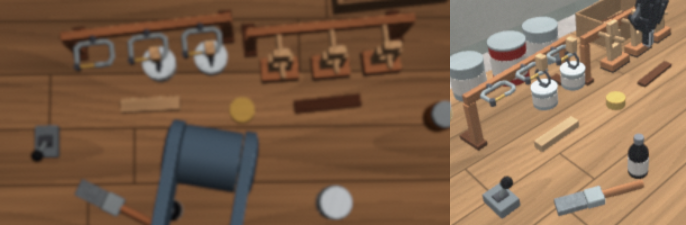

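Both pots hang on hooks 1 and 0 (top crop (158,62) and (210,55)), and the three blocks are on pegs. The fan ball is at about (438,426) mm, leaning towards the robot.

```bash
python3 -c "
from h import *
go(395,426,230,-2)"
```

```text
shift [  4.31 -37.33   4.13] turn [-0.  -0.   8.2] t 34.2
```

```bash
python3 -m handwheel '[[[-1,0,-6,0,0,0,0],[-1,0,-12,0,0,0,0],[-1,0,-18,0,0,0,4],[-1,1,-24,0,0,0,8],[-1,2,-30,0,0,0,8],[-1,3.5,-36,2,0,0,8],[-1,4.2,-37.3,4,0,0,8],[-1,4.2,-37.3,4,0,0,8],[-1,4.2,-37.3,4,0,0,8]]]' | egrep 'eef_pos|force|time'; python3 -c "
from h import *
me(); go(395,426,84,-2)"
```

```text
time_s: 35.38
eef_pos: [0.3937, 0.4249, 0.2311]
wrist_force: [0.3, -0.3, 0.0]
grasp_force: 0.0
TCP [393.7 424.9 231.1] yaw -1.8 tilt [-0. -0.] open -0.004 gf 0.0 F [ 0.3 -0.3  0. ] t 35.38
shift [ 0.13 -0.12 14.71] turn [0.  0.  0.2] t 35.4
```

```bash
python3 -m handwheel '[[[-1,0,-0.1,5,0,0,0],[-1,0,-0.1,10,0,0,0],[-1,0,-0.1,14.6,0,0,0],[-1,0,-0.1,14.6,0,0,0]]]' | egrep 'eef_pos|wrist'; python3 -m handwheel '[[[-1,1.5,0,0,0,0,0],[-1,3,0,0,0,0,0],[-1,4.5,0,0,0,0,0],[-1,6,0,0,0,0,0],[-1,7.5,0,0,0,0,0],[-1,7.5,0,0,0,0,0]]]' | egrep 'eef_pos|wrist'; python3 -m handwheel '[[[-1,0.8,0,0,0,0,0],[-1,1.6,0,0,0,0,0],[-1,1.6,0,0,0,0,0]]]' | egrep 'eef_pos|wrist'
```

```text
eef_pos: [0.3923, 0.4235, 0.0825]
wrist_force: [-0.6, -0.1, 0.6]
eef_pos: [0.4707, 0.4229, 0.0846]
wrist_force: [-0.4, 0.2, -0.3]
eef_pos: [0.4859, 0.4227, 0.0848]
wrist_force: [0.1, 0.6, -0.2]
```

```bash
for i in 1 2; do python3 -m handwheel '[[[-1,0.3,0,0,0,0,0],[-1,0.6,0,0,0,0,0],[-1,0.6,0,0,0,0,0]]]' | egrep 'eef_pos|wrist'; done
python3 - <<'E'
from h import *
for n in('top','side'):
    c=shot(n); P=pts(c); m=(np.hypot(P[...,0]-.51,P[...,1]-.425)<.06)&(P[...,2]>.065)&(P[...,2]<.115)&(c['depth']>0)&(c['frame'].max(2)<90)
    q=P[m]*1000
    if len(q)>5: print(n,len(q),q.mean(0).round(1),q.min(0).round(1),q.max(0).round(1))
c=load('side'); E=np.linalg.inv(c['extrinsics']); p=E[:3,:3]@[.49,.425,.07]+E[:3,3]; u,v=c['fx']*p[0]/p[2]+c['cx'],c['fy']*p[1]/p[2]+c['cy']
u0,v0=max(int(u)-40,0),int(v)-40; cv2.imwrite('pics/k9.png',cv2.resize(c['frame'][v0:v0+80,u0:u0+100],(600,480),interpolation=cv2.INTER_CUBIC))
E
```

```text
eef_pos: [0.4896, 0.4227, 0.0844]
wrist_force: [-6.2, -0.3, 1.8]
eef_pos: [0.4905, 0.4227, 0.0841]
wrist_force: [-22.7, -1.9, 13.7]
side 82 [493.  431.4 101.5] [477.6 410.7  84.4] [516.2 442.2 114.6]
```

View pics/k9.png

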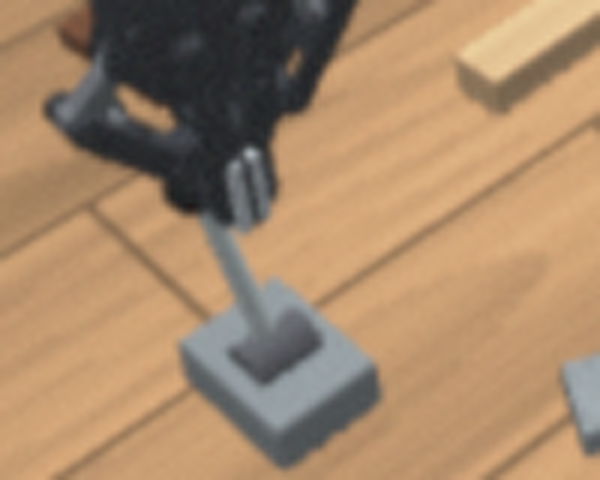

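The lever is over to the +x side and hard on its stop (22 N), with its foot at (265,320). I'll back off, lift clear and do a final check.

```bash
python3 -m handwheel '[[[-1,-2,0,0,0,0,0],[-1,-6,0,0,0,0,0],[-1,-9,0,-2,0,0,0],[-1,-9,0,-8,0,0,0],[-1,-9,6,-14,0,0,0],[-1,-11,12,-16,0,0,0],[-1,-11,18,-16,0,0,0],[-1,-11,24,-16,0,0,0],[-1,-11,24,-16,0,0,0],[-1,-11,24,-16,0,0,0]]]' | egrep 'eef_pos|force|time'
python3 - <<'E'
from h import *
me()
for n in('top','side'):
    c=shot(n); cv2.imwrite('/tmp/%s.png'%n,c['frame']); P=pts(c); m=(np.hypot(P[...,0]-.49,P[...,1]-.425)<.06)&(P[...,2]>.065)&(P[...,2]<.115)&(c['depth']>0)&(c['frame'].max(2)<90)
    q=P[m]*1000
    if len(q)>5: print(n,len(q),q.mean(0).round(1),q.min(0).round(1),q.max(0).round(1))
a,b=cv2.imread('/tmp/top.png'),cv2.imread('/tmp/side.png')
cv2.imwrite('pics/k10.png',np.hstack([cv2.resize(a[120:270,90:390],(450,225)),cv2.resize(b[130:330,110:320],(350,333))[:225]]))
E
```

```text
time_s: 39.1
eef_pos: [0.3802, 0.1852, 0.2454]
wrist_force: [-0.4, 0.4, 0.9]
grasp_force: 0.0
TCP [380.2 185.2 245.4] yaw -2.0 tilt [0.002 0.   ] open -0.004 gf 0.0 F [-0.4  0.4  0.9] t 39.1
top 59 [512.6 422.8  96.4] [496.1 412.7  67.5] [524.9 436.2 108. ]
side 89 [506.8 432.   99.2] [498.7 419.3  84. ] [518.9 442.2 107.5]
```

View pics/k10.png

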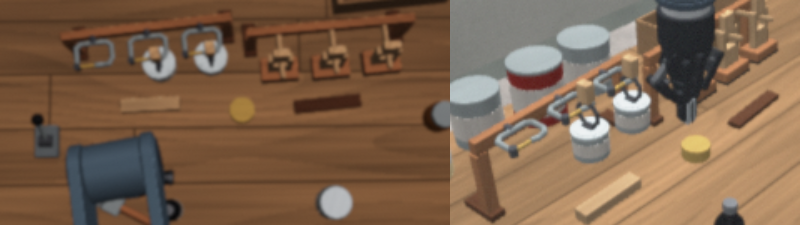

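The pots hang on hooks 1 and 0 with their gates shut, all three blocks are on pegs, and the fan ball leans to +x at crop (38,120). I'm handing in.

```bash
python3 -c "
from bench import ctrl
print(ctrl.hand_in())"
```

```text
the job is handed in; nothing more can be done
None
```

I handed the job in at about 39 s: both pots that were there are clipped on hooks 0 and 1 with the gates shut, all three blocks hang on pegs 0 to 2, and the fan switch was then pushed fully on to its stop; no verdict came back.

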